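# Lay the tall carton down in the pantry tray and stand the tin on it

## Robot

A 6-joint arm with a two-finger parallel gripper is mounted at the origin on the work surface. World frame = base frame: x ahead of the robot, y to its left, z up, the work surface at z = 0. Lengths are in m, angles in rad, forces in N, time in s.
With the tool pointing down it reaches from about 0.25 to 0.725 m from the base axis. Payload 4 kg.
Tool frame: the origin (TCP) lies at the centre of the arm's flange, where the gripper is bolted on; the fingertips stand 173 mm ahead of it and the grasp point (between the pads) lies 155 mm ahead of it; x points along the fingers, z is the direction in which the jaws open and shut, and the axes are right-handed (so a half turn about x gives the same grasp; the last joint's range is limited). The gripper opens to 85 mm and grips with 20 to 120 N. Pads are 22 mm wide; open, the fingers measure 114 mm over their backs; the gripper's body (76 mm by 85 mm) begins 54 mm behind the grasp point. The pads swing forward as they close: fully open they stand 13 mm farther back than shut.
Start: joints at [-1.25, 0.241, 0.005, 1.335, 0, 1.571], TCP at [0.158, -0.474, 0.405] pointing down, gripper open.
Joint ranges: [-2.72, 2.72], [-1.05, 1.87], [-1.09, 1.28], [-1.99, 2.15], [-1.42, 1.44], [-3.14, 3.14]. Speed limits (rad/s): [2.79, 2.79, 3.14, 3.14, 3.14, 3.14].

## Interface

Orientations are given as a unit quaternion [x, y, z, w].
In Python, from workcell import bot gives the robot as it stands.
- The arm moves only by the tool arm_command, never from a script. Its argument "moves" is one flat list of numbers, 7 for each row, row after row: the shift along the tool's x, y, z in m, then the turn, a rotation vector about the tool's x, y, z in rad, then the closure, from -1 (fully open) to 1 (shut). A call has 1 to 20 rows; each row shifts and turns the pose as measured when the row begins, along the tool's axes as they then stand; what a row does not reach is not made up. A row lasts 1/12 s, in which the tool goes at most 41.7 mm and 7.16 degrees, less where a joint would pass 70% of its speed; a pose out of reach is approached as far as the arm can. A call with a gripper value outside its range is refused whole. The fingers move at their own pace and stop on an object; the grip force is fixed at half the most. Time passes only in rows, so rows that do not move let the fingers close. It gives the time, the measured TCP pose, the force and the opening at its end, in the units of the state.
- bot.get_obs(): the state, without advancing time (a new reading comes with each control period).
- bot.camera(name): name is "scene" or "top" or "wrist"; returns the picture (400x640x3 uint8, red, green, blue); there is no depth.
- bot.get_calibration(name): a dict with "mtx" (3x3 intrinsics, pixels), "world_from_camera" (4x4, takes a point from camera to world coordinates); the wrist camera has in their place "mount" (4x4, takes a point from camera to tool coordinates, whose origin is the TCP and whose axes are the tool frame's). Camera axes: x right, y up, looking along -z (the intrinsics and any distortion apply to the point x, -y, -z); pixel columns grow to the right and rows downward; lengths in m; the calibration is good to about 2 mm. A picture is of the moment at which its call begins: read the wrist's pose just before it. get_calibration takes no time and is no camera call.
- bot.job_done(): hands the job in, once; it reports no verdict.
The state is a dict: "clock": time; "joint_pos": joint angles; "joint_vel": joint speeds; "tau": joint torques, N m; "eef_pos": TCP position; "tool_rot": TCP orientation; "ft_force": force on the tool from outside, world axes, zero at the start; "ft_torque": the same for the moment, N m; "grip_width": finger opening in m.
Only numpy, scipy, OpenCV 4.12 (cv2) and the standard library are available. Lean on these libraries where they do the work, as an engineer would, in place of code of your own. Each camera call takes 0.05 s, during which the arm holds its last target.

## Task

The tall carton has to lie down in the low wooden tray: tip it over the tray's front edge onto its back, so that it lies flat on the board with its picture side up, roughly straight along the tray and between its sides. Then take the rectangular tin out of the divided bin and stand it upright near the middle of the lying carton. Leave everything else standing where it is.

Things in the scene. Friction and masses are not known exactly. Their poses are not given: they have to be found in the camera images.
- carton: Tall closed cardboard carton, 0.3 to 0.65 kg, 150 mm wide (its x), 95 mm deep (its y), 230 mm tall (its z), too fat to grasp. A paper panel with a round picture is on its front (-y); its plain back is +y. Origin: centre of its underside. It starts standing on the table, its back towards the tray, 2 to 5 mm from the tray's front edge and about square to it.
- carton_mid (a point): The middle of the carton, 115 mm above its underside on its axis (75, 47.5 and 115 mm from its side, front and end faces).
- tray: Fixed low wooden tray: a board 20 mm thick, 200 mm wide (its x), 260 mm long (its y), with an upright rail 12 mm thick, 55 mm high above the table, across its far end; no side walls. Origin: on the table under the board, 80 mm from the front edge (y = -80 mm); the rail's face is at y = 180 mm. +y points from the front edge to the rail.
- tray_front (a point): Middle of the upper front edge of the tray's board, 20 mm above the table. The board's upright front edge blocks the carton's bottom edge: pushed high up from its front, the carton tips over this edge onto the board and ends with about 20 mm of its foot overhanging.
- bin: Fixed open wooden bin, 320 mm long (its x) by 120 mm wide (its y) by 55 mm high, walls and floor 5 mm thick, with two dividers across its length, as high as the walls, which make three compartments in a row (centres at x = -105, 0, +105 mm); one thing stands in each. Origin: centre of its underside.
- tin: Rectangular metal tin standing in one of the bin's compartments, 0.14 to 0.22 kg: body 62 mm (its x) by 44 mm (its y) by 95 mm tall, and on top a round dark cap 32 mm across and 14 mm high. Its top half stands above the bin's walls. Origin: centre of its underside, z up. The only thing in the bin that is not round.
- jar: Round amber jar with a steel lid, 62 mm diameter, 105 mm tall, in one compartment of the bin. Origin: centre of its underside. Bystander.
- can: Round steel can, 68 mm diameter, 90 mm tall, in one compartment of the bin. Origin: centre of its underside. Bystander.
- canister: White ceramic canister, 84 mm diameter, 150 mm tall, beside the tray (the side away from the robot). Origin: centre of its underside. Bystander.
- soup: Round steel can, 68 mm diameter, 85 mm tall, beside the tray (the robot's side). Origin: centre of its underside. Bystander.
- bowl: White bowl, 140 mm diameter, 60 mm tall, at the right of the table. Origin: centre of its underside. Bystander.
- mug: White mug, 80 mm diameter, 90 mm tall, at the left of the table. Origin: centre of its underside. Bystander.
- sauce: Amber bottle, 60 mm diameter, 190 mm tall, at the left of the table. Origin: centre of its underside. Bystander.
Not all that is in view belongs to the job. Leave any turquoise look-alike of the carton alone.

How it is judged:
By the outcome, as a careful person would: the job done as asked, in the order asked, and still so for the second after the job is handed in, with the robot touching nothing.
It also fails if it takes over 50 s, if anything falls off the work surface, if the arm or the gripper's body presses on something with over 40 N, if the wrist force passes 120 N, or if a joint passes its speed limit or range.

## Working session

There is one attempt and no reset: what is moved stays moved. The work goes in short steps, Python scripts to look and compute and a tool call to move; the robot and the scene stay as the last step left them, time stands still between calls to the robot, and variables do not carry over. Pictures are saved under pics/ and viewed, and the job is handed in when it is done.

Besides the shell and the picture viewer there is one more tool, called after "Call:" in YAML: its name, and indented under it one key for each argument. arm_command: Moves the arm, as the interface text tells. Its arguments: {"type":"object","properties":{"moves":{"type":"array"}},"required":["moves"]}

```bash
ls; mkdir -p pics; python3 - <<'E'
from workcell import bot
import cv2,numpy as np
o=bot.get_obs()
for k,v in o.items(): print(k,np.round(v,3))
for n in ["scene","top","wrist"]:
    im=bot.camera(n); cv2.imwrite(f"pics/{n}0.png",im[:,:,::-1]); c=bot.get_calibration(n)
    print(n,{k:np.round(v,4).tolist() for k,v in c.items()})
E
```

```text
pics
clock 0.0
joint_pos [-1.25   0.241  0.004  1.335 -0.     1.571]
joint_vel [ 0.     0.002 -0.     0.002  0.    -0.001]
tau [ 0.0000e+00 -3.7232e+01  2.5241e+01  1.7000e-02  0.0000e+00 -0.0000e+00]
eef_pos [ 0.158 -0.474  0.404]
tool_rot [ 0.414  0.574 -0.413  0.573]
ft_force [0.256 0.611 0.326]
ft_torque [-0.014 -0.019 -0.023]
grip_width 0.085
scene {'mtx': [[515.4838, 0.0, 317.4725], [0.0, 515.4838, 200.837], [0.0, 0.0, 1.0]], 'world_from_camera': [[0.539, -0.5514, 0.6368, 1.5823], [0.8422, 0.3647, -0.3971, -0.6877], [-0.0133, 0.7503, 0.6609, 1.2292], [0.0, 0.0, 0.0, 1.0]]}
top {'mtx': [[507.0665, 0.0, 310.125], [0.0, 507.0665, 200.4305], [0.0, 0.0, 1.0]], 'world_from_camera': [[0.0068, 0.9964, -0.085, 0.3388], [-1.0, 0.0063, -0.0066, -0.0194], [-0.0061, 0.085, 0.9964, 1.8909], [0.0, 0.0, 0.0, 1.0]]}
wrist {'mtx': [[349.882, 0.0, 320.056], [0.0, 349.882, 200.1099], [0.0, 0.0, 1.0]], 'mount': [[-0.001, 0.3195, -0.9476, 0.0309], [0.0014, 0.9476, 0.3195, 0.0819], [1.0, -0.001, -0.0014, 0.0002], [0.0, 0.0, 0.0, 1.0]]}
```

View pics/scene0.png

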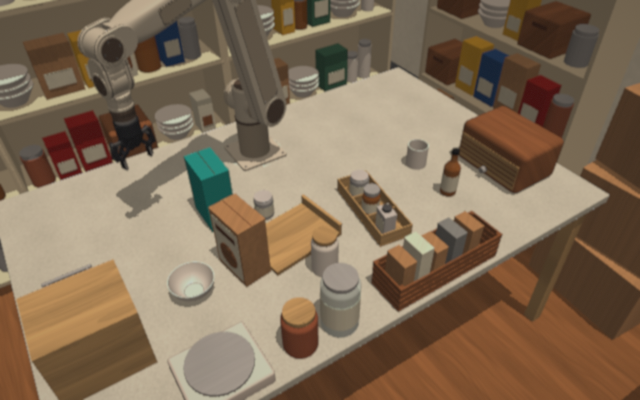

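View pics/top0.png

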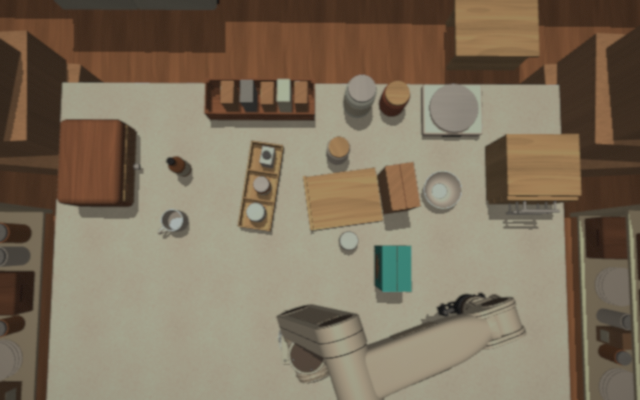

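View pics/wrist0.png

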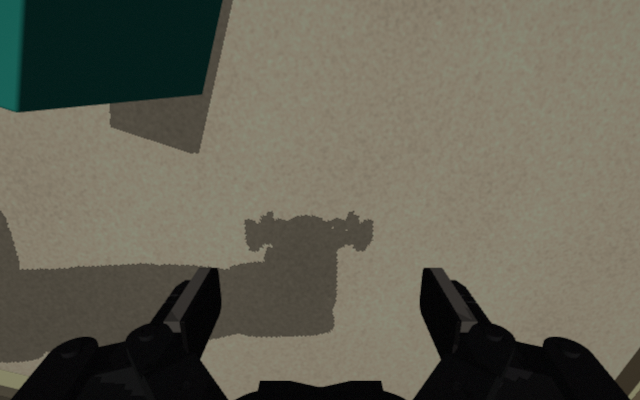

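The top view shows the brown carton with its picture side at about (399,187), just right of the board at (345,198). The turquoise look-alike is at (393,268). The bin is at (262,187), and the square object with a dark cap is in its upper compartment at (267,155). The canister is at (338,150) and the soup can at (348,241). I'll enlarge the crops to confirm.

```bash
cat > h.py <<'E'
import numpy as np, cv2
from workcell import bot
def ray(name,uv,z=None):
    c=bot.get_calibration(name); K=np.array(c["mtx"]); T=np.array(c["world_from_camera"])
    if 0: pass
    d=np.array([(uv[0]-K[0,2])/K[0,0],-(uv[1]-K[1,2])/K[1,1],-1.]); d=T[:3,:3]@d; o=T[:3,3]
    if z is None: return o,d
    return o+d*(z-o[2])/d[2]
def proj(name,p):
    c=bot.get_calibration(name); K=np.array(c["mtx"]); T=np.array(c["world_from_camera"])
    q=T[:3,:3].T@(np.array(p)-T[:3,3]); return np.array([K[0,2]+K[0,0]*q[0]/-q[2],K[1,2]-K[1,1]*q[1]/-q[2]])
E
python3 - <<'E'
import cv2
t=cv2.imread("pics/top0.png"); s=cv2.imread("pics/scene0.png")
cv2.imwrite("pics/topc.png",cv2.resize(t[130:260,230:430],None,fx=4,fy=4,interpolation=cv2.INTER_CUBIC))
cv2.imwrite("pics/scc.png",cv2.resize(s[150:290,180:420],None,fx=3.33,fy=3.33,interpolation=cv2.INTER_CUBIC))
E
```

```text
(no output)
```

View pics/topc.png

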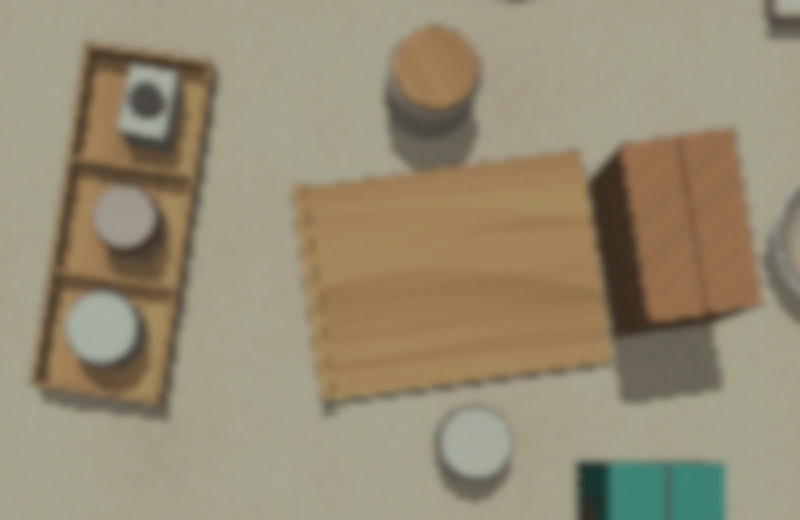

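View pics/scc.png

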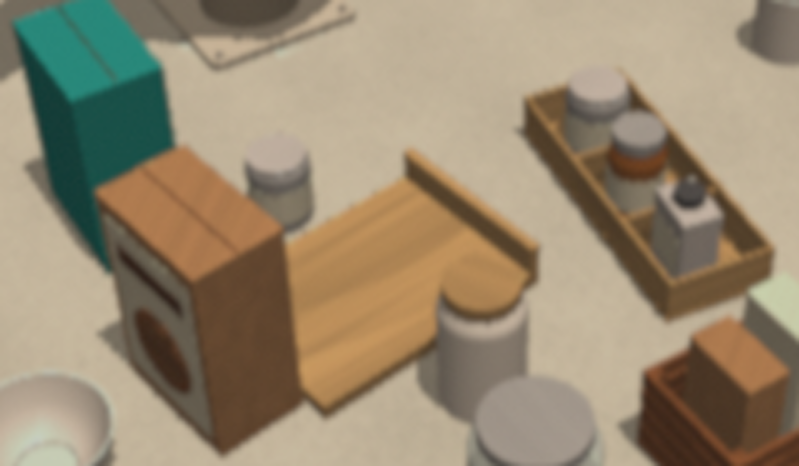

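The crops confirm the targets. The brown carton has the round picture facing away from the tray. The tin is the square-bodied one with the dark cap, in the far compartment. Next I'll measure these from the corners.

```bash
python3 - <<'E'
from h import *
f=lambda p:(np.array(p)-1.5)/4+[230,130]
def go(n,ps,z):
    w=np.array([ray("top",f(p),z)[:2] for p in ps]); 
    print(n,np.round(w,4).tolist(),"c",np.round(w.mean(0),4),"sides",np.round(np.linalg.norm(np.roll(w,-1,0)-w,axis=1),4))
    for i in range(len(w)): 
        d=w[(i+1)%len(w)]-w[i]; print("  ang",round(np.degrees(np.arctan2(d[1],d[0])),1),end="")
    print()
go("carton",[(622,146),(735,128),(762,303),(648,322)],.23)
go("trayfront",[(580,151),(611,362)],.02)
go("rail",[(294,187),(325,404)],.055)
go("tin",[(131,65),(179,71),(168,142),(119,135)],.095)
go("cap",[(147,100)],.109)
go("bin",[(87,44),(215,65),(165,404),(34,384)],.055)
go("canister",[(434,68)],.15)
go("soup",[(475,442)],.085)
go("jar",[(126,217)],.105)
go("can",[(103,328)],.09)
go("turq",[(609,462),(724,462)],.23)
go("bowl",[(845,243)],.06)
E
```

```text
carton [[0.5957, -0.2554], [0.6113, -0.3488], [0.4664, -0.3694], [0.4502, -0.2758]] c [ 0.5309 -0.3123] sides [0.0947 0.1463 0.0949 0.1469]
  ang -80.5  ang -171.9  ang 99.8  ang 8.0
trayfront [[0.6233, -0.2462], [0.4271, -0.2739]] c [ 0.5252 -0.2601] sides [0.1981 0.1981]
  ang -171.9  ang 8.1
rail [[0.5833, 0.0189], [0.3858, -0.0107]] c [0.4846 0.0041] sides [0.1997 0.1997]
  ang -171.5  ang 8.5
tin [[0.6874, 0.1652], [0.6822, 0.1221], [0.6179, 0.1311], [0.6239, 0.175]] c [0.6529 0.1484] sides [0.0435 0.065  0.0444 0.0643]
  ang -96.9  ang 172.0  ang 82.1  ang -8.8
cap [[0.6533, 0.1491]] c [0.6533 0.1491] sides [0.]
  ang 0.0
bin [[0.7145, 0.2101], [0.6956, 0.0923], [0.3849, 0.134], [0.4022, 0.2529]] c [0.5493 0.1723] sides [0.1193 0.3135 0.1202 0.3153]
  ang -99.1  ang 172.4  ang 81.7  ang -7.8
canister [[0.6756, -0.1039]] c [ 0.6756 -0.1039] sides [0.]
  ang 0.0
soup [[0.3523, -0.1442]] c [ 0.3523 -0.1442] sides [0.]
  ang 0.0
jar [[0.5489, 0.1666]] c [0.5489 0.1666] sides [0.]
  ang 0.0
can [[0.4512, 0.1872]] c [0.4512 0.1872] sides [0.]
  ang 0.0
turq [[0.3357, -0.2433], [0.3363, -0.3369]] c [ 0.336  -0.2901] sides [0.0936 0.0936]
  ang -89.6  ang 90.4
bowl [[0.5345, -0.4809]] c [ 0.5345 -0.4809] sides [0.]
  ang 0.0
```

Everything agrees with the given sizes. The tray's angle is about 8.2°, and the carton is centred within 2 mm and square to it. I'll write a helper that turns a target pose into tool-frame moves.

```bash
cat >> h.py <<'E'
from scipy.spatial.transform import Rotation as Ro
def Rdown(jawdeg):  # tool x down, tool z along jawdeg in world
    a=np.radians(jawdeg); x=np.array([0,0,-1.]); z=np.array([np.cos(a),np.sin(a),0]); return np.c_[x,np.cross(z,x),z]
def delta(p,jaw):
    o=bot.get_obs(); R=Ro.from_quat(o["tool_rot"]); G=Ro.from_matrix(Rdown(jaw))
    print("from",np.round(o["eef_pos"],4),"t",round(float(o["clock"]),2),"F",np.round(o["ft_force"],1),"w",round(float(o["grip_width"]),4),"j",np.round(o["joint_pos"],2))
    print("shift tool",np.round(R.inv().apply(np.array(p)-o["eef_pos"]),4),"rot",np.round((R.inv()*G).as_rotvec(),4),"tooly",np.round(R.as_matrix()[:,1],3),"toolz",np.round(R.as_matrix()[:,2],3))
E
python3 - <<'E'
from h import *
delta([.545,-.409,.404],8.2); delta([.545,-.409,.404],188.2)
E
```

```text
from [ 0.1576 -0.4743  0.404 ] t 0.15 F [ 0.4 -0.5 -1.4] w 0.0852 j [-1.25  0.24  0.    1.34  0.    1.57]
shift tool [-1.000e-04  3.882e-01  6.020e-02] rot [-1.3931e+00 -1.3000e-03 -1.1000e-03] tooly [0.949 0.315 0.   ] toolz [ 0.315 -0.949 -0.002]
from [ 0.1576 -0.4743  0.404 ] t 0.15 F [ 0.4 -0.5 -1.4] w 0.0852 j [-1.25  0.24  0.    1.34  0.    1.57]
shift tool [-1.000e-04  3.882e-01  6.020e-02] rot [ 1.7485e+00 -1.2000e-03  1.4000e-03] tooly [0.949 0.315 0.   ] toolz [ 0.315 -0.949 -0.002]
```

Call:
arm_command:
  moves: [0,0.039,0.006,0,0,0,-1,0,0.039,0.006,0,0,0,-1,0,0.039,0.006,0,0,0,-1,0,0.039,0.006,0,0,0,-1,0,0.039,0.006,0,0,0,-1,0,0.039,0.006,0,0,0,-1,0,0.039,0.006,0,0,0,-1,0,0.039,0.006,0,0,0,-1,0,0.039,0.006,0,0,0,-1,0,0.039,0.006,0,0,0,-1]

```text
clock: 0.98
eef_pos: [0.5545, -0.4108, 0.3988]
tool_rot: [0.419, 0.573, -0.42, 0.566]
ft_force: [0.6, -1.5, 0.4]
grip_width: 0.0855
```

Call:
arm_command:
  moves: [0,0,0,-0.116,0,0,-1,0,0,0,-0.116,0,0,-1,0,0,0,-0.116,0,0,-1,0,0,0,-0.116,0,0,-1,0,0,0,-0.116,0,0,-1,0,0,0,-0.116,0,0,-1,0,0,0,-0.116,0,0,-1,0,0,0,-0.116,0,0,-1,0,0,0,-0.116,0,0,-1,0,0,0,-0.116,0,0,-1,0,0,0,-0.116,0,0,-1,0,0,0,-0.116,0,0,-1]

```text
clock: 1.98
eef_pos: [0.5677, -0.4046, 0.3794]
tool_rot: [-0.065, 0.712, 0.081, 0.695]
ft_force: [-0.0, -0.1, 0.2]
grip_width: 0.0853
```

```bash
python3 - <<'E'
from h import *
delta([.545,-.409,.355],8.2)
E
```

```text
from [ 0.5677 -0.4046  0.3794] t 1.98 F [-0.  -0.1  0.2] w 0.0853 j [-0.62  0.69  0.64  1.56  0.    0.75]
shift tool [ 0.0249 -0.0003 -0.0226] rot [ 0.0629 -0.0222 -0.0248] tooly [-0.204  0.979  0.025] toolz [ 0.979  0.205 -0.021]
```

Call:
arm_command:
  moves: [0.01,0,-0.011,0.03,-0.011,-0.012,-1,0.01,0,-0.011,0.03,-0.011,-0.012,-1,0,0,0,0,0,0,-1]

```text
clock: 2.23
eef_pos: [0.5457, -0.4081, 0.3566]
tool_rot: [-0.052, 0.706, 0.054, 0.704]
ft_force: [0.6, 0.3, -1.4]
grip_width: 0.0852
```

```bash
python3 - <<'E'
from h import *
delta([.545,-.409,.355],8.2)
cv2.imwrite("pics/w1.png",bot.camera("wrist")[:,:,::-1])
cv2.imwrite("pics/s1.png",bot.camera("scene")[:,:,::-1])
E
```

```text
from [ 0.5457 -0.4081  0.3566] t 2.23 F [ 0.6  0.3 -1.4] w 0.0852 j [-0.64  0.64  0.49  1.43  0.    0.78]
shift tool [ 0.0016 -0.0008 -0.0008] rot [ 0.0066 -0.0018 -0.0025] tooly [-0.149  0.989  0.003] toolz [ 0.989  0.149 -0.002]
```

View pics/w1.png

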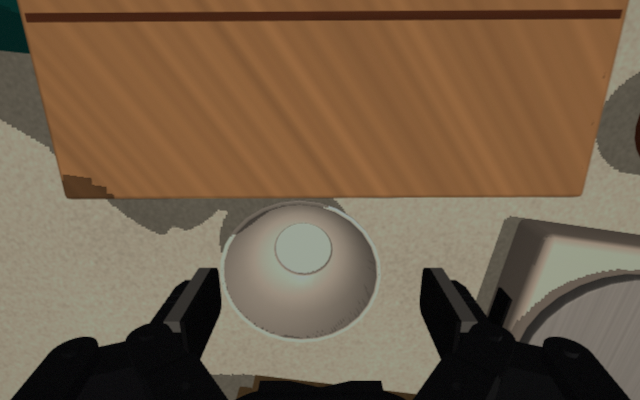

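View pics/s1.png

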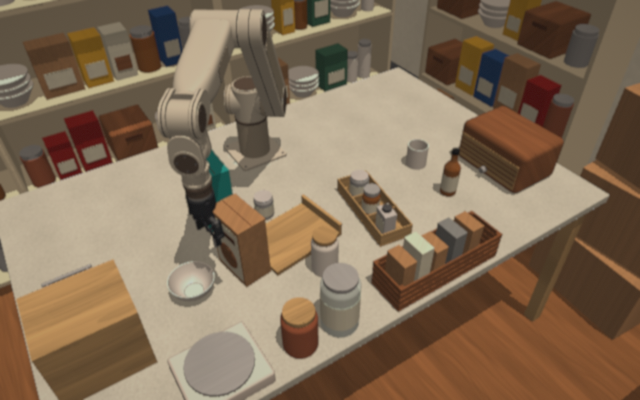

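The wrist view shows the carton's front top edge level in the image (row 197, columns 67 to 582). It is centred between the fingers, so I'm square to it and will push along tool +y.

Call:
arm_command:
  moves: [-0.001,0.015,0,0,0,0,-1,-0.001,0.01,0,0,0,0,-1,-0.001,0.01,0,0,0,0,-1,-0.001,0.01,0,0,0,0,-1,-0.001,0.01,0,0,0,0,-1,-0.001,0.01,0,0,0,0,-1,-0.001,0.01,0,0,0,0,-1,-0.001,0.01,0,0,0,0,-1]

```text
clock: 3.0
eef_pos: [0.537, -0.3205, 0.3711]
tool_rot: [-0.056, 0.702, 0.052, 0.708]
ft_force: [-0.1, -1.2, 0.6]
grip_width: 0.0851
```

```bash
python3 - <<'E'
from h import *
delta([.545,-.409,.355],8.2)
cv2.imwrite("pics/s2.png",cv2.resize(bot.camera("scene")[100:300,120:420,::-1],None,fx=2,fy=2))
E
```

```text
from [ 0.537  -0.3205  0.3711] t 3.0 F [-0.1 -1.2  0.6] w 0.0851 j [-0.54  0.5   0.3   1.36 -0.    0.88]
shift tool [ 0.0166 -0.0886 -0.0057] rot [0.0098 0.007  0.0067] tooly [-0.152  0.988 -0.007] toolz [0.988 0.152 0.007]
```

View pics/s2.png

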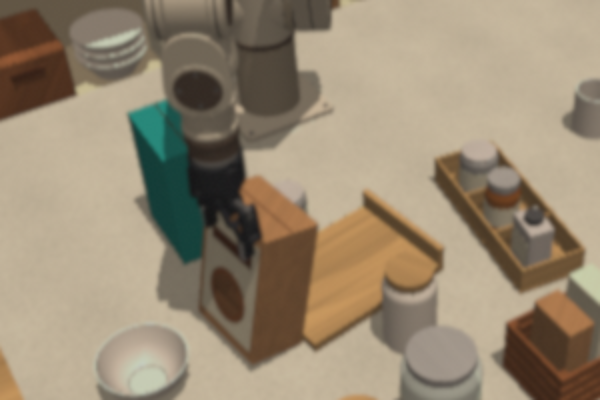

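The carton is tilting cleanly about the tray edge, with light force. I'll keep pushing.

Call:
arm_command:
  moves: [0.002,0.01,-0.001,0,0,0,-1,0.001,0.01,-0.001,0,0,0,-1,0.001,0.01,0,0,0,0,-1,0.001,0.01,0,0,0,0,-1]

```text
clock: 3.38
eef_pos: [0.5283, -0.2766, 0.3668]
tool_rot: [-0.056, 0.702, 0.053, 0.708]
ft_force: [-0.2, 0.6, 0.5]
grip_width: 0.0852
```

```bash
python3 - <<'E'
from h import *
delta([.545,-.409,.355],8.2)
cv2.imwrite("pics/s3.png",cv2.resize(bot.camera("scene")[100:300,120:420,::-1],None,fx=2,fy=2))
E
```

```text
from [ 0.5283 -0.2766  0.3668] t 3.38 F [-0.2  0.6  0.5] w 0.0852 j [-0.48  0.44  0.2   1.31  0.    0.93]
shift tool [ 0.0126 -0.1333 -0.004 ] rot [0.0113 0.009  0.006 ] tooly [-0.154  0.988 -0.006] toolz [0.988 0.154 0.009]
```

View pics/s3.png

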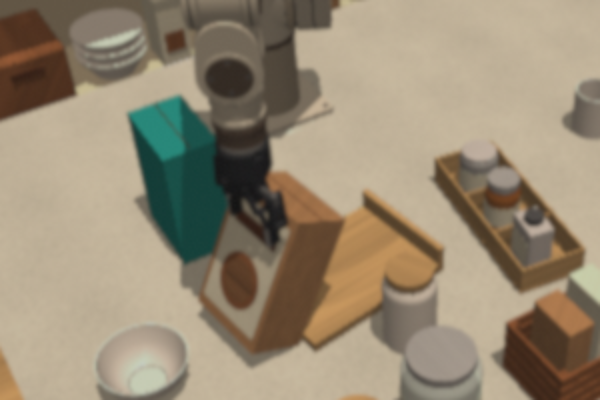

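The tilt is about 28°, close to the balance point. I'll push slowly past it and then stop.

Call:
arm_command:
  moves: [0.001,0.009,0,0,0,0,-1,0.001,0.008,0,0,0,0,-1,0,0.006,0,0,0,0,-1,0,0,0,0,0,0,-1,0,0,0,0,0,0,-1]

```text
clock: 3.85
eef_pos: [0.5238, -0.2484, 0.3635]
tool_rot: [-0.057, 0.703, 0.055, 0.707]
ft_force: [-0.6, -1.0, 0.3]
grip_width: 0.0851
```

```bash
python3 - <<'E'
from h import *
delta([.545,-.409,.355],8.2)
cv2.imwrite("pics/s4.png",cv2.resize(bot.camera("scene")[100:300,120:420,::-1],None,fx=2,fy=2))
E
```

```text
from [ 0.5238 -0.2484  0.3635] t 3.85 F [-0.6 -1.   0.3] w 0.0851 j [-0.44  0.42  0.14  1.29  0.    0.97]
shift tool [ 0.0089 -0.1619 -0.0044] rot [0.0148 0.0064 0.0027] tooly [-0.157  0.988 -0.003] toolz [0.988 0.157 0.006]
```

View pics/s4.png

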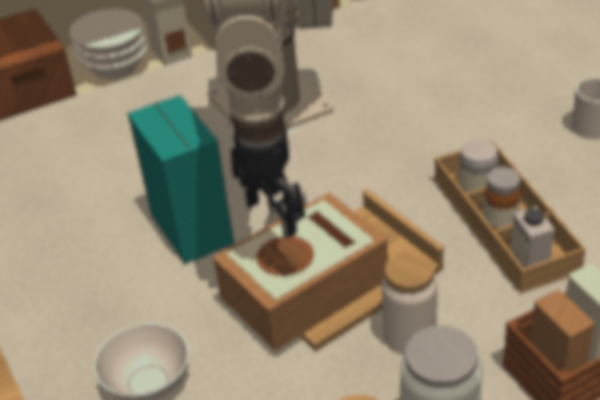

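The carton lies flat on the board with its picture up. Next I'll lift, head for the tin, and check the carton from the top camera once the arm is out of the way.

```bash
python3 - <<'E'
from h import *
delta([.64,.145,.40],82.3)
E
```

```text
from [ 0.5239 -0.2484  0.3635] t 3.9 F [ 1.  -0.7  0.5] w 0.0855 j [-0.44  0.42  0.14  1.29  0.    0.97]
shift tool [-0.0363  0.3702  0.1768] rot [-1.2786  0.0039  0.0064] tooly [-0.157  0.988 -0.003] toolz [0.988 0.157 0.006]
```

Call:
arm_command:
  moves: [-0.02,0,0,0,0,0,-1,-0.02,0,0,0,0,0,-1,-0.002,0.036,0.017,0,0,0,-1,-0.002,0.036,0.017,0,0,0,-1,-0.002,0.036,0.017,0,0,0,-1,-0.002,0.036,0.017,0,0,0,-1,-0.002,0.036,0.017,0,0,0,-1,-0.002,0.036,0.017,0,0,0,-1,-0.002,0.036,0.017,0,0,0,-1,-0.002,0.036,0.017,0,0,0,-1,-0.002,0.036,0.017,0,0,0,-1,-0.002,0.03,0.015,0,0,0,-1]

```text
clock: 4.9
eef_pos: [0.6435, 0.128, 0.4255]
tool_rot: [-0.048, 0.702, 0.044, 0.709]
ft_force: [0.9, -1.1, 0.8]
grip_width: 0.0853
```

Call:
arm_command:
  moves: [-0.001,0,0,-0.12,0,0,-1,-0.001,0,0,-0.12,0,0,-1,-0.001,0,0,-0.12,0,0,-1,-0.001,0,0,-0.12,0,0,-1,-0.001,0,0,-0.12,0,0,-1,-0.001,0,0,-0.12,0,0,-1,-0.001,0,0,-0.12,0,0,-1,-0.001,0,0,-0.12,0,0,-1,-0.001,0,0,-0.12,0,0,-1,-0.001,0,0,-0.12,0,0,-1,0,0,0,0,0,0,-1]

```text
clock: 5.82
eef_pos: [0.6493, 0.1365, 0.4312]
tool_rot: [-0.455, 0.542, 0.447, 0.547]
ft_force: [0.3, -0.3, -0.3]
grip_width: 0.0853
```

```bash
python3 - <<'E'
from h import *
delta([.653,.149,.35],82.3)
cv2.imwrite("pics/w5.png",bot.camera("wrist")[:,:,::-1])
t=bot.camera("top")[:,:,::-1]; cv2.imwrite("pics/top5.png",t)
cv2.imwrite("pics/top5c.png",cv2.resize(t[130:260,230:430],None,fx=4,fy=4,interpolation=cv2.INTER_CUBIC))
E
```

```text
from [0.6493 0.1365 0.4312] t 5.82 F [ 0.3 -0.3 -0.3] w 0.0853 j [ 0.21  0.58  0.58  1.56 -0.01  0.4 ]
shift tool [ 0.0812 -0.0003  0.0132] rot [-0.0535 -0.0026  0.0126] tooly [-0.982  0.187 -0.013] toolz [ 0.187  0.982 -0.002]
```

View pics/w5.png

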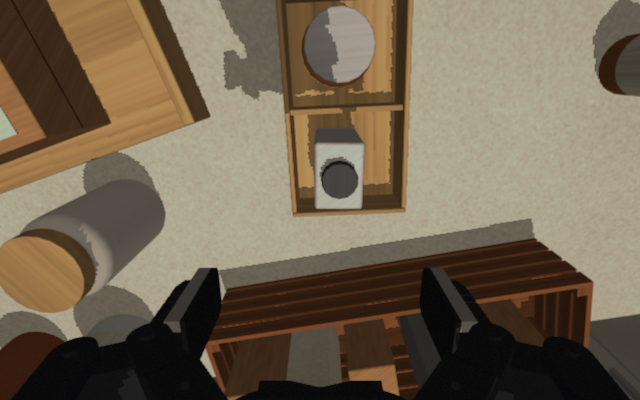

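View pics/top5c.png

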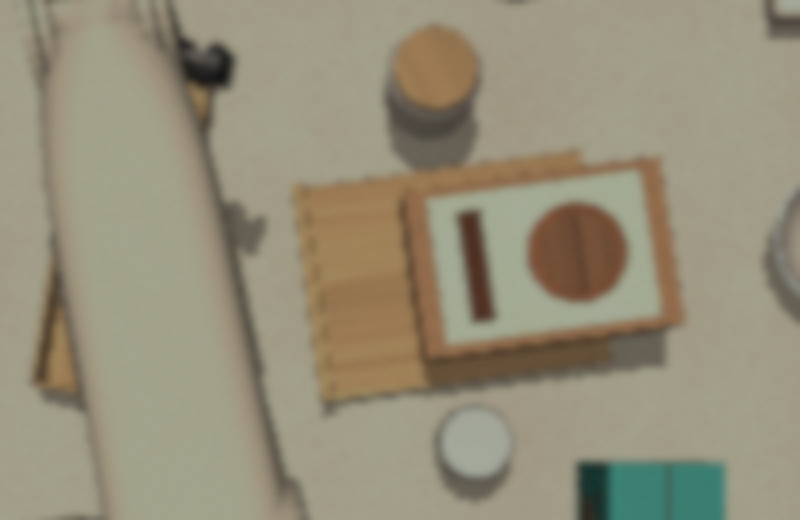

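In the wrist view the tin's top face runs from (316,143) to (363,209), with the cap at (340,178). I'll ray-cast it as a second measurement and measure the lying carton.

```bash
cat >> h.py <<'E'
def wray(uv,z,pose=None):
    o=bot.get_obs(); c=bot.get_calibration("wrist"); K=np.array(c["mtx"]); M=np.array(c["mount"])
    R=Ro.from_quat(o["tool_rot"]).as_matrix()
    d=R@M[:3,:3]@np.array([(uv[0]-K[0,2])/K[0,0],-(uv[1]-K[1,2])/K[1,1],-1.]); p=o["eef_pos"]+R@M[:3,3]
    return p+d*(z-p[2])/d[2]
E
python3 - <<'E'
from h import *
w=np.array([wray(p,.095)[:2] for p in [(316,143),(362,143),(363,209),(316,209)]])
print("tin",w.round(4).tolist(),w.mean(0),np.linalg.norm(np.roll(w,-1,0)-w,axis=1).round(4))
for i in range(4):
    d=w[(i+1)%4]-w[i]; print(np.degrees(np.arctan2(d[1],d[0])).round(1))
print("cap",wray((340,180),.109))
f=lambda p:(np.array(p)-1.5)/4+[230,130]
w=np.array([ray("top",f(p),.115)[:2] for p in [(404,190),(659,159),(683,321),(426,357)]])
print("carton",w.round(4).tolist(),w.mean(0),np.linalg.norm(np.roll(w,-1,0)-w,axis=1).round(4))
for i in range(4):
    d=w[(i+1)%4]-w[i]; print(np.degrees(np.arctan2(d[1],d[0])).round(1))
E
```

```text
tin [[0.6209, 0.1371], [0.6285, 0.1764], [0.6894, 0.168], [0.6811, 0.1252]] [0.65495973 0.15166969] [0.0401 0.0615 0.0436 0.0614]
79.1
-7.9
-100.9
168.8
cap [0.65371292 0.15185855 0.109     ]
carton [[0.5732, -0.0794], [0.6021, -0.3043], [0.459, -0.3243], [0.426, -0.0992]] [ 0.51509084 -0.20177429] [0.2267 0.1445 0.2275 0.1486]
-82.7
-172.1
98.3
7.6
```

The tin agrees between the two views, at (0.654,0.150) and 82°. The carton lies flat and straight (7.6° against the tray's 8.2°, centred sideways). But its foot overhangs about 55 mm instead of 20 mm, because it slid back while falling. I'll nudge it forward before placing the tin.

```bash
python3 - <<'E'
from h import *
delta([.537,-.365,.41],8.2)
E
```

```text
from [0.6492 0.1365 0.431 ] t 5.92 F [0.6 1.8 1.4] w 0.0858 j [ 0.21  0.58  0.58  1.56 -0.01  0.4 ]
shift tool [ 0.022   0.0142 -0.5137] rot [1.2346 0.0056 0.0122] tooly [-0.981  0.192 -0.012] toolz [ 0.192  0.981 -0.002]
```

Call:
arm_command:
  moves: [0,0.001,-0.039,0,0,0,-1,0,0.001,-0.039,0,0,0,-1,0,0.001,-0.039,0,0,0,-1,0,0.001,-0.039,0,0,0,-1,0,0.001,-0.039,0,0,0,-1,0,0.001,-0.039,0,0,0,-1,0,0.001,-0.039,0,0,0,-1,0,0.001,-0.039,0,0,0,-1,0,0.001,-0.039,0,0,0,-1,0,0.001,-0.039,0,0,0,-1,0,0.001,-0.039,0,0,0,-1,0,0.001,-0.039,0,0,0,-1,0,0.001,-0.039,0,0,0,-1]

```text
clock: 7.0
eef_pos: [0.5304, -0.3703, 0.4284]
tool_rot: [-0.447, 0.548, 0.439, 0.554]
ft_force: [0.1, -0.6, -0.6]
grip_width: 0.0851
```

Call:
arm_command:
  moves: [0,0,0,0.12,0,0,-1,0,0,0,0.12,0,0,-1,0,0,0,0.12,0,0,-1,0,0,0,0.12,0,0,-1,0,0,0,0.12,0,0,-1,0,0,0,0.12,0,0,-1,0,0,0,0.12,0,0,-1,0,0,0,0.12,0,0,-1,0,0,0,0.12,0,0,-1,0,0,0,0.12,0,0,-1,0,0,0,0,0,0,-1]

```text
clock: 7.92
eef_pos: [0.5238, -0.3861, 0.4245]
tool_rot: [-0.035, 0.703, 0.031, 0.71]
ft_force: [-0.3, 0.4, 0.1]
grip_width: 0.0858
```

```bash
python3 - <<'E'
from h import *
delta([.537,-.365,.245],8.2)
E
```

```text
from [ 0.5238 -0.3861  0.4245] t 7.92 F [-0.3  0.4  0.1] w 0.0858 j [-0.64  0.55  0.51  1.52  0.    0.84]
shift tool [0.1796 0.0208 0.0133] rot [-0.0485  0.0101  0.0064] tooly [-0.094  0.996 -0.006] toolz [0.995 0.095 0.01 ]
```

Call:
arm_command:
  moves: [0.02,0.005,0.007,-0.025,0.005,0.003,-1,0.02,0.005,0.006,-0.024,0.005,0.003,-1,0.026,0,0,0,0,0,-1,0.026,0,0,0,0,0,-1,0.026,0,0,0,0,0,-1,0.026,0,0,0,0,0,-1,0.02,0,0,0,0,0,-1,0,0,0,0,0,0,-1]

```text
clock: 8.58
eef_pos: [0.5375, -0.3765, 0.2576]
tool_rot: [-0.057, 0.703, 0.052, 0.708]
ft_force: [-1.2, 0.2, -0.9]
grip_width: 0.0852
```

```bash
python3 - <<'E'
from h import *
delta([.529,-.291,.245],8.2)
cv2.imwrite("pics/w6.png",bot.camera("wrist")[:,:,::-1])
E
```

```text
from [ 0.5375 -0.3765  0.2576] t 8.58 F [-1.2  0.2 -0.9] w 0.0852 j [-0.61  0.63  0.22  1.15 -0.    0.81]
shift tool [0.012  0.0858 0.0046] rot [0.0103 0.0066 0.0073] tooly [-0.153  0.988 -0.007] toolz [0.988 0.153 0.007]
```

View pics/w6.png

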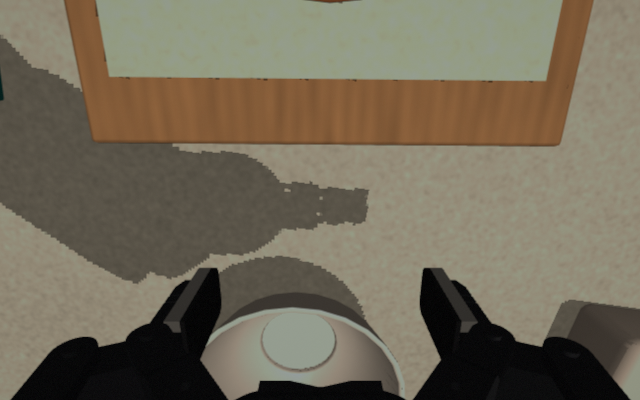

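The carton's foot edge is square ahead at row 143 (columns 93 to 560), so I'll lower slightly and push.

Call:
arm_command:
  moves: [0.012,0,0.002,0,0,0,-1,0,0.01,0.001,0,0,0,-1,0,0.01,0.001,0,0,0,-1,-0.001,0.01,0,0,0,0,-1,-0.001,0.01,0,0,0,0,-1,-0.001,0.01,0,0,0,0,-1,-0.001,0.01,0,0,0,0,-1,-0.001,0.006,0,0,0,0,-1,0,0,0,0,0,0,-1]

```text
clock: 9.38
eef_pos: [0.5336, -0.3051, 0.2606]
tool_rot: [-0.062, 0.698, 0.048, 0.712]
ft_force: [0.1, -1.2, -0.8]
grip_width: 0.0852
```

```bash
python3 - <<'E'
from h import *
delta([.529,-.291,.245],8.2)
print(wray((320,143),.115))
cv2.imwrite("pics/w7.png",bot.camera("wrist")[:,:,::-1])
t=bot.camera("top")[:,:,::-1]
cv2.imwrite("pics/top7c.png",cv2.resize(t[130:260,230:430],None,fx=4,fy=4,interpolation=cv2.INTER_CUBIC))
E
```

```text
from [ 0.5336 -0.3051  0.2606] t 9.38 F [ 0.1 -1.2 -0.8] w 0.0852 j [-0.52  0.55  0.07  1.07 -0.    0.9 ]
shift tool [ 0.0153  0.015  -0.0027] rot [0.0126 0.0195 0.0199] tooly [-0.155  0.988 -0.02 ] toolz [0.988 0.155 0.019]
[ 0.52698122 -0.24533692  0.115     ]
```

View pics/w7.png

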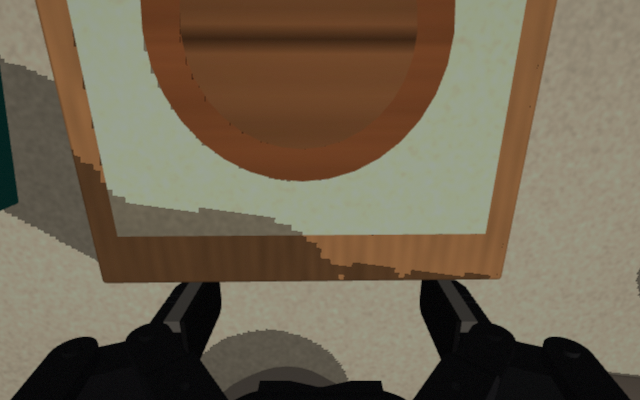

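View pics/top7c.png

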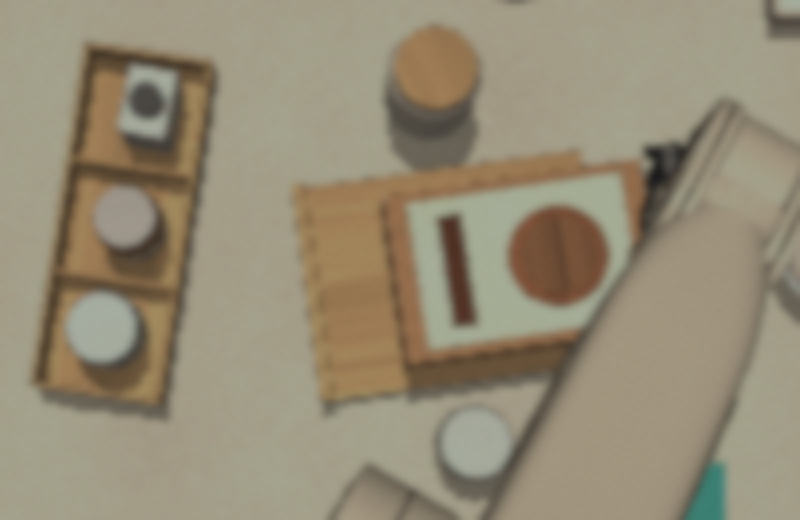

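Both fingers are square on the foot face and the carton has moved about 17 mm. It needs about 19 mm more.

Call:
arm_command:
  moves: [0.006,-0.006,-0.001,0,0.01,0.01,-1,0.008,0.004,-0.001,0,0.01,0.01,-1,0.002,0.008,0,0,0,0,-1,0.001,0.008,0,0,0,0,-1,0.001,0.006,0,0,0,0,-1,0,0,0,0,0,0,-1]

```text
clock: 9.98
eef_pos: [0.5292, -0.2889, 0.241]
tool_rot: [-0.054, 0.705, 0.052, 0.705]
ft_force: [0.1, -0.3, 0.4]
grip_width: 0.0851
```

```bash
python3 - <<'E'
from h import *
delta([.529,-.291,.245],8.2)
cv2.imwrite("pics/w8.png",bot.camera("wrist")[:,:,::-1])
t=bot.camera("top")[:,:,::-1]
cv2.imwrite("pics/top8c.png",cv2.resize(t[130:260,230:430],None,fx=4,fy=4,interpolation=cv2.INTER_CUBIC))
E
```

```text
from [ 0.5292 -0.2889  0.241 ] t 9.98 F [ 0.1 -0.3  0.4] w 0.0851 j [-0.5   0.55  0.03  1.05 -0.    0.92]
shift tool [-0.0039 -0.0021 -0.0005] rot [ 0.0074 -0.0002  0.003 ] tooly [-0.15   0.989 -0.003] toolz [ 0.989  0.15  -0.   ]
```

View pics/top8c.png

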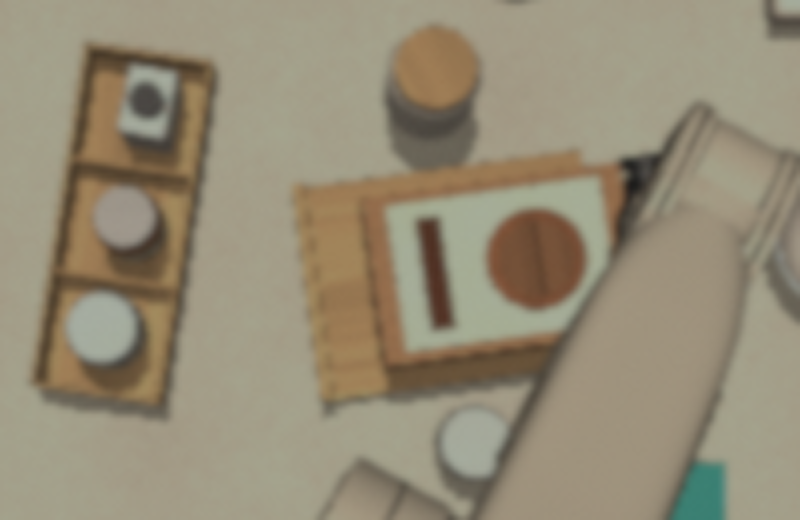

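The carton has moved about 36 mm, as wanted. I'll back off, lift, and return to the tin.

Call:
arm_command:
  moves: [0,-0.015,0,0,0,0,-1,0,-0.015,0,0,0,0,-1,-0.035,-0.003,0,0,0,0,-1,-0.035,0,0,0,0,0,-1,-0.035,0,0,0,0,0,-1,-0.035,0,0,0,0,0,-1,-0.03,0,0,0,0,0,-1,0,0,0,0,0,0,-1]

```text
clock: 10.75
eef_pos: [0.533, -0.3192, 0.4103]
tool_rot: [-0.049, 0.711, 0.061, 0.699]
ft_force: [1.2, -0.4, 1.9]
grip_width: 0.0853
```

```bash
python3 - <<'E'
from h import *
delta([.648,.13,.42],82.3)
E
```

```text
from [ 0.533  -0.3192  0.4103] t 10.75 F [ 1.2 -0.4  1.9] w 0.0853 j [-0.54  0.5   0.4   1.49  0.    0.88]
shift tool [-0.0048  0.4262  0.1827] rot [-1.2816 -0.0015 -0.0252] tooly [-0.154  0.988  0.018] toolz [ 0.988  0.154 -0.015]
```

Call:
arm_command:
  moves: [0,0.038,0.016,0,0,0,-1,0,0.038,0.016,0,0,0,-1,0,0.038,0.016,0,0,0,-1,0,0.038,0.016,0,0,0,-1,0,0.038,0.016,0,0,0,-1,0,0.038,0.016,0,0,0,-1,0,0.038,0.016,0,0,0,-1,0,0.038,0.016,0,0,0,-1,0,0.038,0.016,0,0,0,-1,0,0.038,0.016,0,0,0,-1,0,0.038,0.016,0,0,0,-1]

```text
clock: 11.67
eef_pos: [0.6426, 0.1208, 0.4123]
tool_rot: [-0.042, 0.713, 0.056, 0.697]
ft_force: [0.5, 0.2, 0.2]
grip_width: 0.0852
```

Call:
arm_command:
  moves: [-0.001,0,0,-0.12,0,0,-1,-0.001,0,0,-0.12,0,0,-1,-0.001,0,0,-0.12,0,0,-1,-0.001,0,0,-0.12,0,0,-1,-0.001,0,0,-0.12,0,0,-1,-0.001,0,0,-0.12,0,0,-1,-0.001,0,0,-0.12,0,0,-1,-0.001,0,0,-0.12,0,0,-1,-0.001,0,0,-0.12,0,0,-1,-0.001,0,0,-0.12,0,0,-1,0,0,0,0,0,0,-1]

```text
clock: 12.58
eef_pos: [0.6399, 0.1388, 0.4092]
tool_rot: [-0.436, 0.55, 0.471, 0.534]
ft_force: [-0.6, 0.0, -0.4]
grip_width: 0.0855
```

```bash
python3 - <<'E'
from h import *
delta([.654,.150,.32],82.3)
t=bot.camera("top")[:,:,::-1]
cv2.imwrite("pics/top9c.png",cv2.resize(t[130:260,230:430],None,fx=4,fy=4,interpolation=cv2.INTER_CUBIC))
E
```

```text
from [0.6399 0.1388 0.4092] t 12.58 F [-0.6  0.  -0.4] w 0.0855 j [0.21 0.59 0.54 1.57 0.03 0.38]
shift tool [ 0.0886 -0.0166  0.0123] rot [-0.0439  0.0152 -0.0524] tooly [-0.983  0.177  0.053] toolz [0.178 0.984 0.014]
```

View pics/top9c.png

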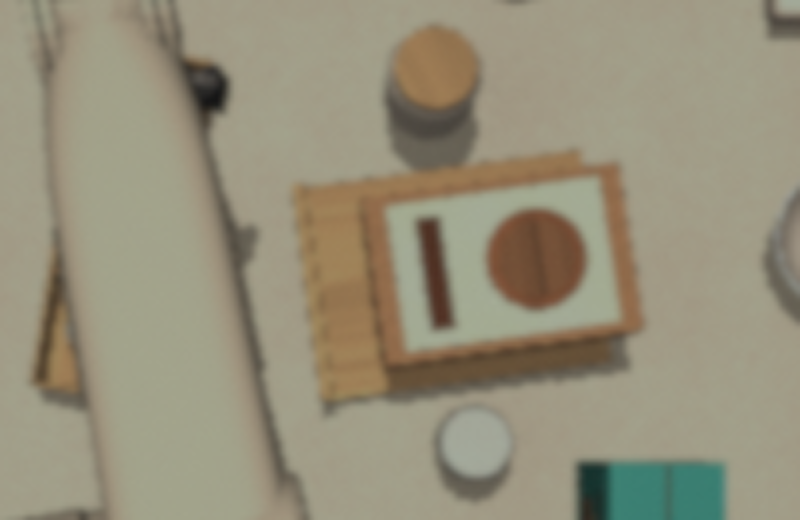

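Call:
arm_command:
  moves: [0.015,-0.006,0.004,-0.022,0.008,-0.026,-1,0.015,-0.006,0.004,-0.022,0.007,-0.026,-1,0.02,-0.004,0.004,0,0,0,-1,0.02,0,0,0,0,0,-1,0.01,0,0,0,0,0,-1,0,0,0,0,0,0,-1]

```text
clock: 13.13
eef_pos: [0.6562, 0.1495, 0.3246]
tool_rot: [-0.459, 0.537, 0.46, 0.538]
ft_force: [-0.4, -0.0, -1.3]
grip_width: 0.0855
```

```bash
python3 - <<'E'
from h import *
delta([.654,.150,.235],82.3)
f=lambda p:(np.array(p)-1.5)/4+[230,130]
w=np.array([ray("top",f(p),.115)[:2] for p in [(362,198),(618,165),(643,329),(387,366)]])
print("carton",w.round(4).tolist(),w.mean(0),np.linalg.norm(np.roll(w,-1,0)-w,axis=1).round(4))
a=np.radians(8.2); r=w-[.5252,-.2601]; print("tray x, y from front edge",np.c_[r@[np.cos(a),np.sin(a)],r@[-np.sin(a),np.cos(a)]].round(4).tolist())
cv2.imwrite("pics/w10.png",bot.camera("wrist")[:,:,::-1])
E
```

```text
from [0.6562 0.1495 0.3246] t 13.13 F [-0.4 -0.  -1.3] w 0.0855 j [0.22 0.63 0.39 1.34 0.   0.38]
shift tool [0.0896 0.0022 0.0001] rot [-0.0213  0.0006 -0.    ] tooly [-0.988  0.155  0.   ] toolz [0.155 0.988 0.001]
carton [[0.5659, -0.0424], [0.5966, -0.2681], [0.4518, -0.2892], [0.4179, -0.065]] [ 0.50803058 -0.16618241] [0.2278 0.1463 0.2267 0.1497]
tray x, y from front edge [[0.0713, 0.2097], [0.0695, -0.0181], [-0.0768, -0.0183], [-0.0784, 0.2084]]
```

View pics/w10.png

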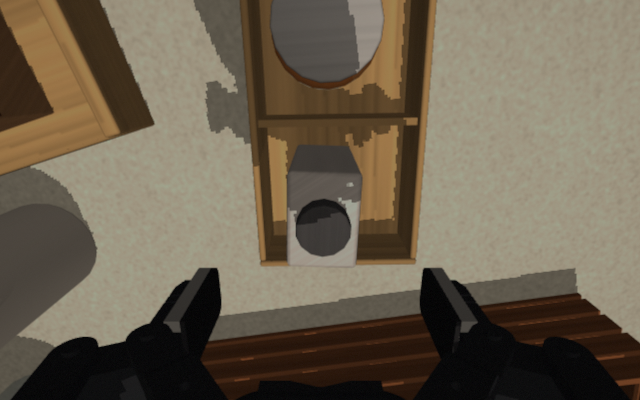

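The carton's overhang is now 18 mm and it is straight along the tray, with its middle at (0.508,−0.166). The tin's cap at (324,228) is centred between the fingers (column 320). I'll descend and grasp.

Call:
arm_command:
  moves: [0.02,0.001,0,-0.01,0,0,-1,0.022,0.001,0,-0.01,0,0,-1,0.022,0,0,0,0,0,-1,0.018,0,0,0,0,0,-1,0.006,0,0,0,0,0,-1,0,0,0,0,0,0,-1]

```text
clock: 13.68
eef_pos: [0.6565, 0.1506, 0.2417]
tool_rot: [-0.464, 0.531, 0.461, 0.539]
ft_force: [0.2, 0.5, 0.2]
grip_width: 0.0852
```

```bash
python3 - <<'E'
from h import *
delta([.654,.150,.235],82.3)
cv2.imwrite("pics/w11.png",bot.camera("wrist")[:,:,::-1])
E
```

```text
from [0.6565 0.1506 0.2417] t 13.68 F [0.2 0.5 0.2] w 0.0852 j [0.23 0.68 0.26 1.14 0.   0.37]
shift tool [ 0.0067  0.0024 -0.001 ] rot [-0.01    0.0056  0.0102] tooly [-0.99   0.144 -0.01 ] toolz [0.144 0.99  0.006]
```

View pics/w11.png

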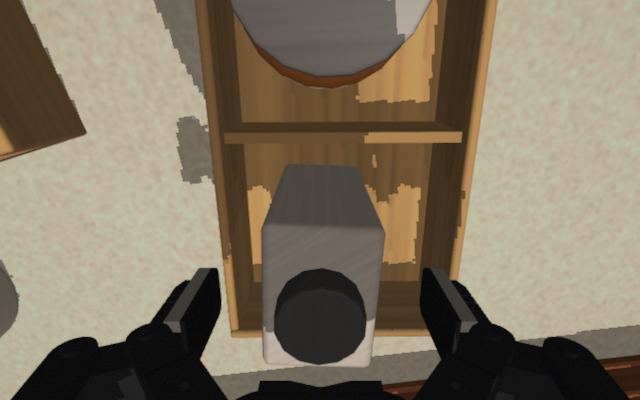

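The tin sits centred between the pads. I'll drop a further 5 mm and close.

Call:
arm_command:
  moves: [0.005,0.002,0,-0.01,0.005,0.01,-1,0,0,0,0,0,0,1,0,0,0,0,0,0,1,0,0,0,0,0,0,1,0,0,0,0,0,0,1,0,0,0,0,0,0,1,0,0,0,0,0,0,1,0,0,0,0,0,0,1,0,0,0,0,0,0,1,0,0,0,0,0,0,1]

```text
clock: 14.57
eef_pos: [0.6564, 0.1513, 0.2436]
tool_rot: [-0.467, 0.53, 0.464, 0.535]
ft_force: [-0.2, -0.2, -2.1]
grip_width: 0.0434
```

Call:
arm_command:
  moves: [-0.01,0,0,0,0,0,1,-0.02,0,0,0,0,0,1,-0.02,0,0,0,0,0,1,-0.02,0,0,0,0,0,1]

```text
clock: 14.9
eef_pos: [0.6535, 0.1507, 0.3092]
tool_rot: [-0.464, 0.535, 0.466, 0.53]
ft_force: [-0.1, 0.1, -1.7]
grip_width: 0.0436
```

```bash
python3 - <<'E'
from h import *
delta([.654,.150,.40],82.3)
cv2.imwrite("pics/w12.png",bot.camera("wrist")[:,:,::-1])
E
```

```text
from [0.6535 0.1507 0.3092] t 14.9 F [-0.1  0.1 -1.7] w 0.0436 j [0.23 0.64 0.37 1.31 0.   0.36]
shift tool [-0.0908  0.     -0.0008] rot [-0.0004 -0.002  -0.0066] tooly [-0.991  0.134  0.007] toolz [ 0.134  0.991 -0.002]
```

View pics/w12.png

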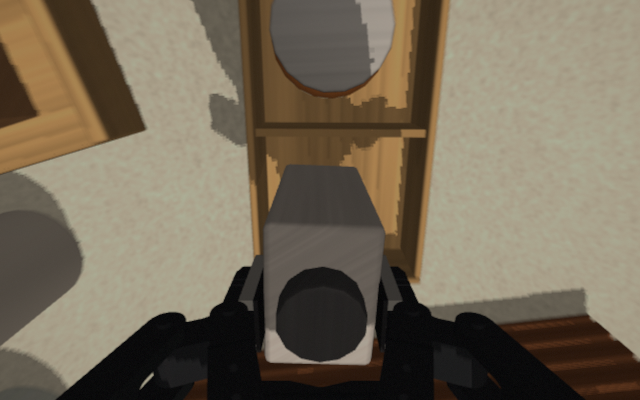

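The tin is held (width 43.6 mm, about 1.8 N of weight). At liftoff its underside was 238.6 mm below the TCP, so placing it at z=0.115 needs a TCP z of about 0.354.

Call:
arm_command:
  moves: [-0.03,0,0,0,0,0,1,-0.03,0,0,0,0,0,1,-0.03,0,0,0,0,0,1,-0.02,0,0,0,0,0,1,0,0,0,0,0,0,1]

```text
clock: 15.37
eef_pos: [0.6538, 0.1507, 0.4305]
tool_rot: [-0.465, 0.532, 0.465, 0.533]
ft_force: [-0.3, 0.4, -0.9]
grip_width: 0.0434
```

```bash
python3 - <<'E'
from h import *
delta([.508,-.166,.42],82.3)
E
```

```text
from [0.6538 0.1507 0.4305] t 15.37 F [-0.3  0.4 -0.9] w 0.0434 j [0.23 0.6  0.62 1.59 0.   0.36]
shift tool [ 0.0098  0.1019 -0.3334] rot [-0.0004  0.0013  0.002 ] tooly [-0.991  0.134 -0.002] toolz [0.134 0.991 0.001]
```

Call:
arm_command:
  moves: [0,0.005,-0.015,0,0,0,1,0,0.008,-0.025,0,0,0,1,0,0.009,-0.029,0,0,0,1,0,0.009,-0.029,0,0,0,1,0,0.009,-0.029,0,0,0,1,0,0.009,-0.029,0,0,0,1,0,0.009,-0.029,0,0,0,1,0,0.009,-0.029,0,0,0,1,0,0.009,-0.029,0,0,0,1,0,0.009,-0.029,0,0,0,1,0,0.008,-0.025,0,0,0,1,0,0.005,-0.018,0,0,0,1,0,0.002,-0.008,0,0,0,1,0,0,0,0,0,0,1]

```text
clock: 16.53
eef_pos: [0.5024, -0.1662, 0.4094]
tool_rot: [-0.463, 0.533, 0.471, 0.529]
ft_force: [0.6, 0.9, -2.1]
grip_width: 0.0437
```

```bash
python3 - <<'E'
from h import *
delta([.508,-.166,.354],82.3)
cv2.imwrite("pics/w13.png",bot.camera("wrist")[:,:,::-1])
E
```

```text
from [ 0.5024 -0.1662  0.4094] t 16.53 F [ 0.6  0.9 -2.1] w 0.0437 j [-0.32  0.3   0.1   1.38  0.   -0.19]
shift tool [ 0.0553 -0.0062  0.0007] rot [ 0.0049  0.0034 -0.0123] tooly [-0.992  0.129  0.012] toolz [0.129 0.992 0.003]
```

View pics/w13.png

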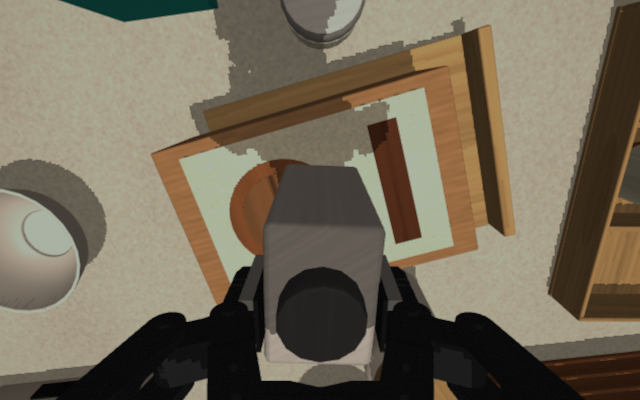

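Call:
arm_command:
  moves: [0.012,-0.003,0,0,0,-0.006,1,0.012,-0.003,0,0,0,-0.006,1,0.012,0,0,0,0,0,1,0.007,0,0,0,0,0,1,0,0,0,0,0,0,1]

```text
clock: 17.0
eef_pos: [0.5112, -0.1608, 0.3633]
tool_rot: [-0.467, 0.527, 0.47, 0.532]
ft_force: [-0.5, -0.0, -2.6]
grip_width: 0.0433
```

```bash
python3 - <<'E'
from h import *
delta([.508,-.166,.354],82.3)
E
```

```text
from [ 0.5112 -0.1608  0.3633] t 17.0 F [-0.5 -0.  -2.6] w 0.0433 j [-0.31  0.33  0.02  1.26  0.01 -0.18]
shift tool [ 0.0092  0.0026 -0.0056] rot [0.0121 0.0073 0.0018] tooly [-0.993  0.122 -0.002] toolz [0.122 0.993 0.007]
```

Call:
arm_command:
  moves: [0.002,0.001,-0.003,0,0.004,0,1,0.002,0.001,-0.002,0,0.003,0,1,0.002,0,0,0,0,0,1,0.002,0,0,0,0,0,1]

```text
clock: 17.33
eef_pos: [0.5098, -0.1636, 0.3555]
tool_rot: [-0.47, 0.528, 0.469, 0.529]
ft_force: [-0.3, -0.7, -2.4]
grip_width: 0.0433
```

```bash
python3 - <<'E'
from h import *
delta([.508,-.166,.354],82.3)
E
```

```text
from [ 0.5098 -0.1636  0.3555] t 17.33 F [-0.3 -0.7 -2.4] w 0.0433 j [-0.31  0.33  0.    1.24  0.   -0.19]
shift tool [ 0.0015  0.0015 -0.0026] rot [ 0.0163 -0.0001  0.0031] tooly [-0.993  0.118 -0.003] toolz [ 0.118  0.993 -0.   ]
```

Call:
arm_command:
  moves: [0.001,0,0,0,0,0,1,0.001,0,0,0,0,0,1]

```text
clock: 17.5
eef_pos: [0.5099, -0.1637, 0.3539]
tool_rot: [-0.471, 0.528, 0.468, 0.53]
ft_force: [-0.0, 0.1, -1.8]
grip_width: 0.0433
```

Call:
arm_command:
  moves: [0.001,0,0,0,0,0,1,0.001,0,0,0,0,0,1]

```text
clock: 17.67
eef_pos: [0.5098, -0.1638, 0.3535]
tool_rot: [-0.471, 0.527, 0.468, 0.53]
ft_force: [-2.5, 1.9, 6.8]
grip_width: 0.0431
```

Contact at z=0.3535, as predicted (+7 N). I'll release and lift straight up.

Call:
arm_command:
  moves: [0,0,0,0,0,0,-0.5,0,0,0,0,0,0,-1,0,0,0,0,0,0,-1,0,0,0,0,0,0,-1,0,0,0,0,0,0,-1,0,0,0,0,0,0,-1,0,0,0,0,0,0,-1,0,0,0,0,0,0,-1]

```text
clock: 18.33
eef_pos: [0.5106, -0.1644, 0.3549]
tool_rot: [-0.473, 0.527, 0.466, 0.531]
ft_force: [-0.3, -0.3, 0.6]
grip_width: 0.0855
```

```bash
python3 - <<'E'
from h import *
delta([.508,-.166,.354],82.3)
cv2.imwrite("pics/w14.png",bot.camera("wrist")[:,:,::-1])
E
```

```text
from [ 0.5106 -0.1644  0.3549] t 18.33 F [-0.3 -0.3  0.6] w 0.0855 j [-0.31  0.33  0.    1.23  0.   -0.19]
shift tool [ 0.0009  0.0024 -0.0019] rot [ 0.0152 -0.0013  0.0109] tooly [-0.993  0.119 -0.011] toolz [ 0.119  0.993 -0.001]
```

View pics/w14.png

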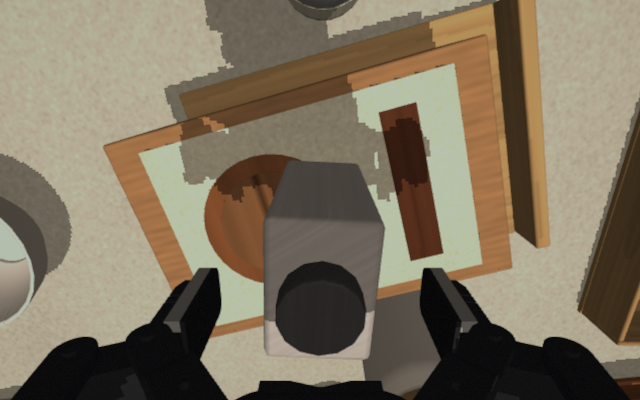

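The fingers are clear and the tin stands. I'll rise, then swing aside for the final look.

Call:
arm_command:
  moves: [-0.012,0,0,0,0,0,-1,-0.03,0,0,0,0,0,-1,-0.035,0,0,0,0,0,-1,-0.035,0,0,0,0,0,-1,-0.02,0,0,0,0,0,-1,0,0.02,0,0,0,0,-1,0,0.035,0.01,0,0,0,-1,0,0.035,0.02,0,0,0,-1,0,0.03,0.03,0,0,0,-1,0,0.02,0.035,0,0,0,-1,0,0.01,0.035,0,0,0,-1,0,0,0.035,0,0,0,-1,0,0,0.035,0,0,0,-1,0,0,0.035,0,0,0,-1,0,0,0,0,0,0,-1,0,0,0,0,0,0,-1]

```text
clock: 19.72
eef_pos: [0.3816, 0.095, 0.4903]
tool_rot: [-0.472, 0.526, 0.465, 0.533]
ft_force: [-0.3, -0.2, -0.2]
grip_width: 0.0858
```

```bash
python3 - <<'E'
from h import *
o=bot.get_obs(); print(o["clock"],o["eef_pos"],o["joint_vel"].round(3) if hasattr(o["joint_vel"],"round") else o["joint_vel"])
t=bot.camera("top")[:,:,::-1]
cv2.imwrite("pics/top15c.png",cv2.resize(t[130:260,230:430],None,fx=4,fy=4,interpolation=cv2.INTER_CUBIC))
cv2.imwrite("pics/s15.png",bot.camera("scene")[:,:,::-1])
E
```

```text
19.7167 [0.38155693 0.09500597 0.490274  ] [ 0.07   0.012  0.011 -0.015  0.029  0.02 ]
```

View pics/top15c.png

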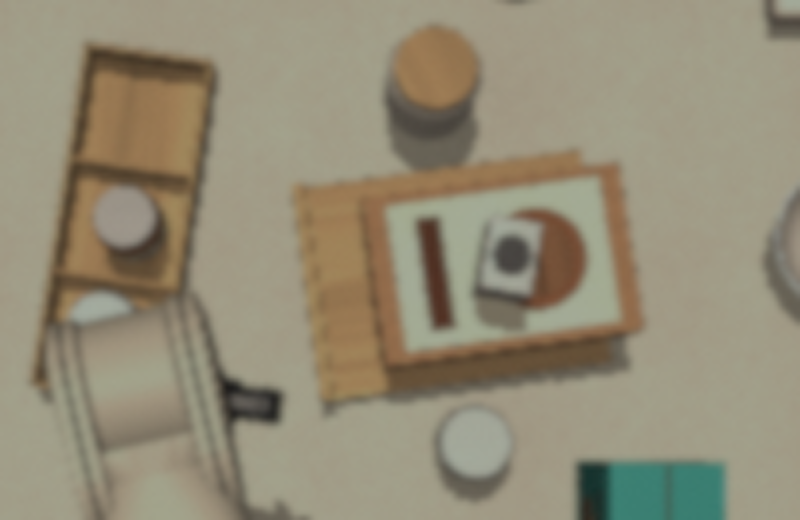

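View pics/s15.png

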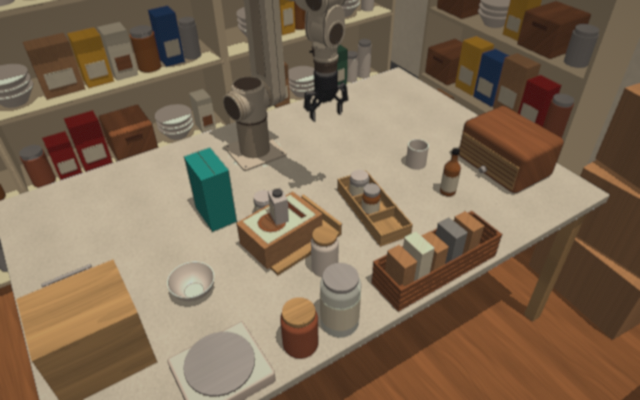

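The tin stands upright near the middle of the lying carton, with its cap at (512,255) in the top crop. The other things are at the same pixels as before. I'm handing it in.

```bash
python3 - <<'E'
from h import *
print("cap",ray("top",(np.array([512,255])-1.5)/4+[230,130],.115+.109))
print(bot.job_done())
E
```

```text
cap [ 0.50531814 -0.16501633  0.224     ]
the job is handed in; nothing more can be done
None
```

The carton is lying on its back on the tray with its picture up, and the tin is standing upright near its middle. I handed the job in at about 20 s of the 50 s allowed.

- **Carton:** I pushed it high on its front with both open fingers until it tipped over the tray edge. It slid back as it fell and its foot overhung about 55 mm instead of 20 mm, so I pushed it about 36 mm further in. The last measurement showed an 18 mm overhang, straight along the tray to within about 1° and within the tray's sides. Its middle was at (0.508, −0.166).
- **Tin:** I gripped it across its 44 mm sides, lifted it out of the bin, and lowered it until it touched the carton at about 7 N. In the last top view its cap was at (0.505, −0.165), about 3 mm from the carton's middle, and it stood upright in both views.
- **Everything else:** The canister, soup can, jar and turquoise carton had not moved in the top view. The bowl, mug and sauce looked unmoved in the scene view. The can was partly hidden by the arm in the last top view, so I could not check it fully.

The carton's sliding back was the only check that came out wrong, and I corrected it before placing the tin. The highest force I saw in the readings after each move was about 7 N.

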